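# Load a printed dental model into the light-curing unit through its shield flap

### The arm

A 7-joint arm with a two-finger parallel gripper is mounted at the origin on the work surface. World frame = base frame: x ahead of the robot, y to its left, z up, the work surface at z = 0. Lengths are in m, angles in rad, forces in N, time in s.
With the tool pointing down it reaches from about 0.4 to 0.75 m from the base axis. Payload 19.5 kg.
Tool frame: the origin (TCP) lies on the mounting face of the last link; the fingertips stand 173 mm ahead of it and the grasp point (between the pads) lies grip_point_offset ahead of it (grip_point_offset is the distance from the TCP to the grasp point, in m); z points along the fingers, y is the line along which they close (so a half turn about z gives the same grasp; the last joint's range is limited). The gripper opens to 85 mm and grips with 20 to 120 N. Pads are 22 mm wide; open, the fingers measure 114 mm over their backs; the gripper's body (76 mm by 85 mm) begins 54 mm behind the grasp point. The pads swing forward as they close: fully open they stand 13 mm farther back than shut.
Start: joints at [1.203, 0.707, -0.028, 1.485, 0.022, 0.951, -0.075], TCP at [0.184, -0.545, 0.405] pointing down, gripper open.
Joint ranges: [-2.71, 2.71], [-0.32, 2.16], [-1.57, 1.52], [0, 2.45], [-1.46, 4.6], [0, 2.02], [-2.83, 2.83]. Speed limits (rad/s): [1.89, 1.89, 2.57, 2.57, 3.01, 3.01, 3.01].

### API

Orientations are given as a unit quaternion [x, y, z, w].
In Python, from bench import state, snapshot, close_job, silhouettes, tip_of, grip_point_offset gives the robot as it stands.
- The arm moves only by the tool play_rows, never from a script. Its argument "plan" is a list of rows, each an object of numbers: "dx", "dy", "dz": the shift along the tool's x, y, z in m; "turn": the turn about the tool's z in rad. In form: [{"dx": .., "dy": .., "dz": .., "turn": ..}, ...]. A call has 1 to 8 rows; each row is the pose to reach, as a shift and turn from the pose commanded when the call began, along the tool's axes at that moment; what a row does not reach only later rows make up. A row lasts 1/8 s, in which the tool goes at most 62.5 mm and 10.7 degrees, less where a joint would pass 70% of its speed; a pose out of reach is approached as far as the arm can. A call with a gripper value outside its range is refused whole. "claw" is the finger opening in m, from 0 to 0.0854, set as the call begins (left out, the last holds). The fingers move at their own pace and stop on an object; "force" is the grip in N (left out, the last holds). Time passes only in rows, so rows that repeat a pose let the fingers close. It gives the time, the measured TCP pose, the force, the opening and the grip force at its end, in the units of the state.
- state(): the state, without advancing time (a new reading comes with each control period).
- snapshot(name): name is "scene" or "top" or "wrist"; returns a dict with "frame" (400x640x3 uint8, red, green, blue), "z_map" (400x640 float32, m along the optical axis (not along the pixel's ray), 0 where there is no reading), "intrinsics" (3x3 intrinsics, pixels), "k1" (the pictures are not rectified: a ray, as slopes to the right and down, at radius r is drawn at 1 + k1 r^2 times it, then the intrinsics apply), "rvec" (rotation vector, rad) and "tvec" (3), from world to camera coordinates, as OpenCV has them. Camera axes: x right, y down, z forward; pixel columns grow to the right and rows downward; lengths in m; the calibration is good to about 2 mm. A picture is of the moment at which its call begins.
- close_job(): hands the job in; it is judged then, once.
Trained networks look in a picture, given as the dict that the camera call returned (one of the last four; its "shot" number tells which), for a name from the list of things; names that differ only in an ending like _2 or _b are one class to them, and where a whole thing is asked for, a point or a joint stands for the part that bears it (a point fixed in the world has none). Each returns a list of dicts, best first, with "score" (0 to 1); they miss things now and then, are a little off and sometimes report something else, mostly with a low value. They report only what shows in the picture. A call takes as long as a camera call. They do not tell look-alikes from the thing itself.
- silhouettes(picture, target): "region" (400x640 bool, what is visible of it) and "at" ([column, row] in pixels, amid what is visible of it).
- tip_of(picture, target): "at" ([column, row] in pixels: a listed point, or the origin of a listed thing).
The state is a dict: "time": time; "joint_pos": joint angles; "joint_vel": joint speeds; "joint_efforts": joint torques, N m; "ee_pos": TCP position; "eef_rot": TCP orientation; "ft_force": force on the tool from outside, world axes, zero at the start; "moment": the same for the moment, N m; "opening": finger opening in m; "gripper_force": force on a finger pad.
Only numpy, scipy, OpenCV 4.12 (cv2) and the standard library are available. Lean on these libraries where they do the work, as an engineer would, in place of code of your own. Each camera call takes 0.05 s, during which the arm holds its last target. There are 200 camera calls.

### The job

The light-curing unit has been left turned away on its click base: turn it by the black knob on its roof, click by click, until its red pointer stands at the green mark and it rests in that stop. Then take the carrier by its blue handle, keep it level so that the model stays in its well, and push it nose first through the orange spring flap until it is fully home and the flap has swung shut behind the model, with only the blue handle end left outside. Leave the other things on the bench where they are.

Things in the scene. Friction and masses are not known exactly. Their poses are not given: they have to be found in the camera images.
- swivel_foot: fixed round foot under the curing unit, flange 280 mm across and 10 mm thick. Origin: centre of its underside on the bench, on the vertical swivel axis. The green mark is on the flange in the foot's own -x direction; white marks show the other stops, 15 degrees apart.
- curing_unit (a joint): turn of the unit on its foot, rad: 0 = red pointer at the green mark (port faces the foot's -x), positive = clockwise from above. Sprung stops every 0.262 rad (15 degrees) from -0.52 to +1.31; starts in one from +0.52 to +1.31. Leaving a stop takes 0.5 N m (8 N at the knob); past half-way it springs on to the next stop.
- turn_knob (a point): black upright turning knob on the front rail of the unit's roof, 22 mm across, 46 mm tall; this point is on its axis 22 mm below its top, 60 mm from the swivel axis on the port's side. Axes turn with the unit (x into the chamber, z up).
- port (a point): middle of the port's sill, level with the chamber floor, 46 mm above the bench, in the front face's plane, 75 mm from the swivel axis. Axes turn with the unit: x straight into the chamber, y left, z up. Port 86 mm wide, 58 high; chamber 103 mm deep from the face. A lip at sill level with flared guides reaches 22 mm out of the face.
- visor_edge (a point): middle of the front edge, underside, of the amber glare visor (150 mm wide, 4 mm thick), 38 mm out of the port's face and 111 mm above the sill; axes as the port's. It leaves an upright gripper no room at the handle of a carrier that is home: lean the tool 35 to 45 degrees, its fingers pointing down and into the port.
- lamp_head (a point): top centre of the unit's white lamp head, 150 mm above the foot's top. The unit reaches 110 mm behind the swivel axis, 85 mm to each side, 75 mm to the port's face (98 to the lip, 113 to the visor). Axes as the port's.
- shield_flap (a joint): orange spring flap in the port, rad: 0 = shut and upright, positive = swung inward (to 1.4). Hinged at its top, 58 mm above the sill; 48 mm tall, so the carrier's 4 mm plate passes 10 mm beneath it but the nose wall and model push it open. Opens inward only, at under 1 N, and springs shut once the model's rear is 35 mm past.
- carrier_handle (a point): middle of the carrier's blue upright handle blade, 26 mm long (x), 10 thick (y), 44 tall; 26 mm above the carrier's underside. Axes: x to the nose, z up. Carrier: aluminium plate 156 x 76 x 4 mm, from this point 142 mm forward to the nose (a wall 24 mm high) and 14 mm back; about 0.2 kg with its model. Home, this point is 39 mm before the port's face.
- model_mid (a point): centre of the cream printed dental-arch model, 48 mm (along the carrier) x 62 mm x 19 mm tall, loose in the carrier's well: 54 x 70 mm inside, centred 112 mm ahead of the handle, rims 8 mm above the plate. Axes: z up.
- bond_bottle: bystander: small brown dropper bottle, 26 mm across, 56 mm tall, standing close beside the carrier's handle on its left (55 to 66 mm from the handle's centre line). Origin: centre of its underside.
- probe: bystander: steel double-ended probe lying along the carrier's right side, 150 mm long, 7 mm thick. Origin: its middle, on the bench.
- mouth_mirror: bystander: mouth mirror lying on the mat, 165 mm long, 8 mm thick. Origin: near its middle, on the bench.
- rinse_bottle: bystander: clear bottle with blue cap, 62 mm across, 150 mm tall. Origin: centre of its underside.
- pencil_cup: bystander: black mesh cup 80 mm across with coloured pencils up to 180 mm high. Origin: centre of its underside.
- gel_tube: bystander: white tube standing on its cap near the unit, 56 mm wide, 120 mm tall. Origin: centre of its underside.
- syringe_carton: bystander: small white and violet carton, 50 by 95 by 30 mm. Origin: centre of its underside.
Mind the look-alikes: they are no part of the job. Leave any yellow look-alike of the part that bears model_mid alone.

How it is judged:
On the way, in this order (a step that is already met when the one before it is completed fails the run):
1. the unit rests in the stop at the green mark (pointer within 3 degrees of it) (value of joint curing_unit between -0.052 and 0.052 rad), for 0.3 s.
2. with the unit at that stop, the carrier's load pushes the flap open as it goes in (value of joint curing_unit between -0.08 and 0.08 rad and value of joint shield_flap above 0.35 rad and x of model_mid in the frame of port between -0.04 and 0.08 m and y of model_mid in the frame of port between -0.02 and 0.02 m), for 0.05 s.
At the end, for the whole second after the job is handed in: Unit at rest in the stop at the green mark (within 3 degrees); carrier level on the chamber floor and home within 7 mm, handle outside; model flat in the carrier's well behind the flap; flap shut within 3.4 degrees; all released (all of step 1 and value of joint shield_flap below 0.06 rad and x of carrier_handle in the frame of port between -0.046 and -0.03 m and y of carrier_handle in the frame of port between -0.012 and 0.012 m and z of carrier_handle in the frame of port between 0.02 and 0.032 m and x of model_mid in the frame of port between 0.06 and 0.085 m and x of model_mid in the frame of carrier_handle between 0.105 and 0.119 m and z of model_mid in the frame of carrier_handle between -0.016 and -0.006 m and angle between each of model_mid, carrier_handle's own z axis and vertical below 0.1 rad); the robot touches nothing.
It fails at once if the model leaves the carrier's well or tips over (distance between model_mid and carrier_handle above 0.135 m or distance between model_mid and carrier_handle below 0.09 m or angle between model_mid's own z axis and vertical above 0.6 rad).
It fails at once if one of the other things on the bench (the pencil cup, the rinse bottle, the gel tube, the small brown bottle, the carton, the mouth mirror, the probe) is moved by more than 30 mm (distance of any of pencil_cup, rinse_bottle, gel_tube, bond_bottle, syringe_carton, mouth_mirror, probe from where it was at the start of the episode above 0.03 m).
It also fails if it takes over 51 s, if anything falls off the work surface, if the arm or the gripper's body presses on something with over 40 N, if the wrist force passes 120 N, or if a joint passes its speed limit or range.

## Working session

There is one attempt and no reset: what is moved stays moved. The work goes in short steps, Python scripts to look and compute and a tool call to move; the robot and the scene stay as the last step left them, time stands still between calls to the robot, and variables do not carry over. Pictures are saved under pics/ and viewed, at most 10 in all, crops included, and the job is handed in when it is done.

Besides the shell and the picture viewer there is one more tool, called after "Emit:" by a JSON object that holds its "op" and its "data". play_rows: Moves the arm, as the interface text tells. Its arguments: {"type":"object","properties":{"plan":{"type":"array"},"claw":{"type":"number"},"force":{"type":"number"}},"required":["plan"]}

```bash
mkdir -p pics; ls
cat > h.py <<'E'
import numpy as np, cv2
from bench import *
from scipy.spatial.transform import Rotation as R
def ray(p,uv):
    K=np.array(p["intrinsics"]); d=(np.array(uv,float)-[K[0,2],K[1,2]])/[K[0,0],K[1,1]]
    s=cv2.undistortPoints(np.array([[uv]],float),K,np.array([p["k1"],0,0,0,0.]))[0,0]
    return np.array([s[0],s[1],1.])
def w(p,uv,z=None):
    """world point: by depth or at height z"""
    Rm=cv2.Rodrigues(np.array(p["rvec"],float))[0]; t=np.array(p["tvec"],float).ravel(); r=ray(p,uv)
    o=-Rm.T@t; d=Rm.T@r
    if z is None:
        u,v=int(round(uv[0])),int(round(uv[1])); k=p["z_map"][v,u]; return o+d*k
    return o+d*(z-o[2])/d[2]
def proj(p,X):
    return cv2.projectPoints(np.array(X,float).reshape(-1,3),np.array(p["rvec"],float),np.array(p["tvec"],float),np.array(p["intrinsics"],float),np.array([p["k1"],0,0,0,0.]))[0][:,0]
def save(p,n): cv2.imwrite("pics/"+n,cv2.cvtColor(p["frame"],cv2.COLOR_RGB2BGR))
def cloud(p,m):
    vs,us=np.nonzero(m&(p["z_map"]>0)); return np.array([w(p,(u,v)) for u,v in zip(us,vs)])
E
python3 - <<'E'
from h import *
print(grip_point_offset,state())
H={"turn_knob":.17,"lamp_head":.16,"port":.046,"visor_edge":.157,"carrier_handle":.026,"model_mid":.0155,"swivel_foot":0,"bond_bottle":0,"probe":0,"gel_tube":0,"rinse_bottle":0,"pencil_cup":0,"mouth_mirror":0,"syringe_carton":0}
for c in ["top","scene"]:
    p=snapshot(c); save(p,c+"0.png")
    for n,z in H.items():
        for d in tip_of(p,n)[:3]:
            print(c,n,round(d["score"],2),np.round(d["at"]),np.round(w(p,d["at"],z),3) , np.round(w(p,d["at"]),3))
E
```

```text
pics
0.1547 {'time': 0.0, 'joint_pos': array([ 1.20332401,  0.70709069, -0.02763697,  1.4849814 ,  0.02198587,
        0.95086685, -0.07548592]), 'joint_vel': array([ 8.26299203e-04, -1.71137173e-06, -3.25877371e-04, -1.04666165e-03,
        4.99949592e-04,  1.75625859e-03, -1.19936962e-03]), 'joint_efforts': array([ 2.82551855e-04, -8.83223033e+01,  1.23485852e+00, -2.36174297e+01,
        1.70180749e-02,  6.58839199e-03, -2.57260990e-05]), 'ee_pos': array([ 0.18401622, -0.54469027,  0.40423838]), 'eef_rot': array([ 9.86761529e-01,  1.62177101e-01, -8.83652074e-05, -5.14874122e-04]), 'ft_force': array([-0.71942177,  0.78197058,  0.75999291]), 'moment': array([ 0.00522216, -0.00608   ,  0.00923142]), 'gripper_force': 0.0, 'opening': 0.08510685655874126}
top turn_knob 0.9 [395. 157.] [ 0.643 -0.089  0.17 ] [ 0.635 -0.083  0.201]
top lamp_head 0.98 [448. 172.] [ 0.604 -0.222  0.16 ] [ 0.598 -0.211  0.188]
top port 0.92 [380. 169.] [ 0.644 -0.071  0.046] [ 0.617 -0.05   0.162]
top port 0.55 [274. 186.] [0.603 0.226 0.046] [0.608 0.229 0.019]
top port 0.34 [319. 150.] [0.703 0.098 0.046]
[... 1586 characters left out ...]
.619 0.231 0.016]
scene model_mid 0.74 [404. 238.] [0.374 0.198 0.015] [0.373 0.197 0.014]
scene model_mid 0.56 [356. 340.] [0.678 0.42  0.016] [0.675 0.417 0.01 ]
scene swivel_foot 0.69 [265. 203.] [ 0.621 -0.149  0.   ] [ 0.647 -0.087  0.045]
scene bond_bottle 0.64 [370. 308.] [0.591 0.349 0.   ] [0.594 0.352 0.005]
scene probe 0.55 [368. 266.] [0.51 0.23 0.  ] [ 0.51  0.23 -0.  ]
scene rinse_bottle 0.75 [312. 178.] [ 0.424 -0.206  0.   ] [ 0.446 -0.168  0.026]
scene pencil_cup 0.88 [268. 292.] [0.77  0.193 0.   ] [0.786 0.229 0.039]
scene mouth_mirror 0.4 [338. 209.] [ 0.444 -0.02   0.   ] [ 0.446 -0.018  0.002]
scene syringe_carton 0.76 [454. 310.] [0.426 0.449 0.   ] [0.449 0.466 0.028]
```

View pics/top0.png

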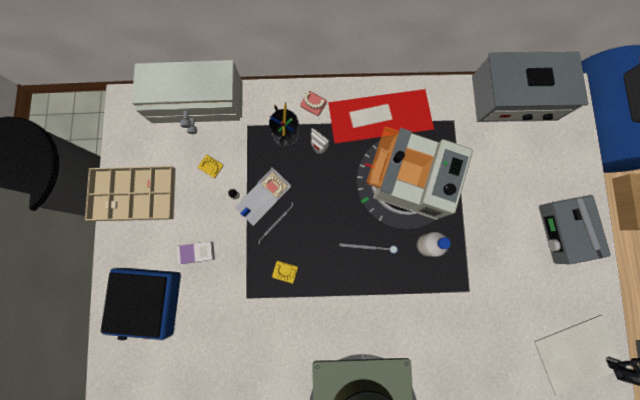

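View pics/scene0.png

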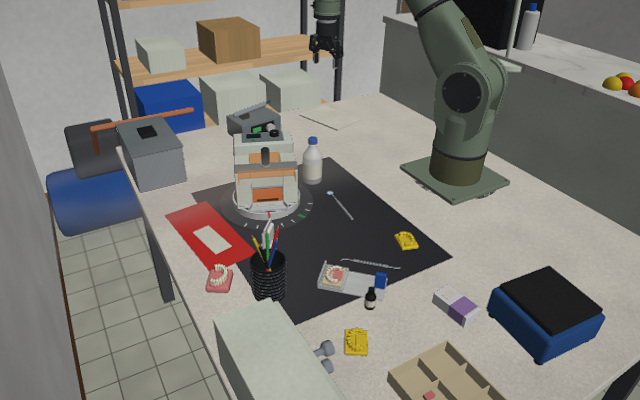

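The top picture shows the unit at (420,170) facing upper-left, its knob at (398,156), the green mark at about (365,200), and the carrier with its blue handle at (245,212) and model at (275,185). The yellow look-alikes are at (285,272) and (209,166). In the scene view the bond bottle stands at (370,300) and the probe at (370,265).

Run:
```python
from h import *
from scipy.optimize import least_squares
p=snapshot("top"); f=p["frame"].astype(int); r,g,b=f[...,0],f[...,1],f[...,2]
hsv=cv2.cvtColor(p["frame"],cv2.COLOR_RGB2HSV).astype(int)
vv,uu=np.mgrid[0:400,0:640]
box=(uu>345)&(uu<480)&(vv>130)&(vv<240)
G=box&(g>r+40)&(g>b+30)&(uu<385)
print("green",G.sum(), [np.round(w(p,(uu[G].mean(),vv[G].mean()),.01),4)] if G.any() else 0)
Rr=box&(r>120)&(g<70)&(b<70)&(vv>145); print("red",Rr.sum(),uu[Rr].mean(),vv[Rr].mean())
W=box&(r>110)&(abs(r-g)<30)&(abs(g-b)<30)&((uu<378)|(vv>205))&(vv>140)
n,l,s,c=cv2.connectedComponentsWithStats(W.astype(np.uint8))
P=[]
for i in range(1,n):
    X=w(p,c[i],.01); print(s[i,4],np.round(c[i]),np.round(X,3))
for sh,nm in ((p,"top"),(snapshot("scene"),"scene")):
    for t in ["turn_knob","carrier_handle","model_mid","curing_unit","swivel_foot","lamp_head","bond_bottle","probe","shield_flap"]:
        for d in silhouettes(sh,t)[:2]:
            C=cloud(sh,d["region"])
            if len(C): print(nm,t,round(d["score"],2),len(C),np.round(d["at"]),"med",np.round(np.median(C,0),3),"lo",np.round(np.percentile(C,3,0),3),"hi",np.round(np.percentile(C,97,0),3))
cv2.imwrite("pics/c1.png",cv2.resize(cv2.cvtColor(p["frame"][120:240,220:480],cv2.COLOR_RGB2BGR),None,fx=3,fy=3,interpolation=cv2.INTER_CUBIC))
```

```text
green 28 [array([ 0.5642, -0.0289,  0.01  ])]
red 16 368.3125 164.875
5 [374. 147.] [ 0.719 -0.065  0.01 ]
6 [366. 155.] [ 0.694 -0.041  0.01 ]
7 [362. 166.] [ 0.664 -0.026  0.01 ]
6 [359. 177.] [ 0.631 -0.017  0.01 ]
51 [375. 191.] [ 0.587 -0.06   0.01 ]
6 [360. 188.] [ 0.596 -0.018  0.01 ]
137 [408. 211.] [ 0.527 -0.151  0.01 ]
113 [446. 208.] [ 0.533 -0.262  0.01 ]
554 [471. 222.] [ 0.491 -0.33   0.01 ]
4 [371. 210.] [ 0.534 -0.045  0.01 ]
7 [380. 218.] [ 0.511 -0.071  0.01 ]
113 [431. 236.] [ 0.454 -0.213  0.01 ]
top turn_knob 0.64 6648 [419. 172.] med [ 0.603 -0.149  0.163] lo [ 0.514 -0.248  0.073] hi [ 0.701 -0.044  0.195]
top carrier_handle 0.79 1122 [256. 205.] med [0.568 0.273 0.006] lo [0.512 0.193 0.001] hi [0.641 0.324 0.046]
top model_mid 0.9 351 [274. 186.] med [0.612 0.226 0.018] lo [0.583 0.2   0.01 ] hi [0.642 0.254 0.026]
top model_mid 0.65 383 [287. 269.] med [0.37  0.2   0.014] lo [0.346 0.172 0.008] hi [0.395 0.23  0.023]
top curing_unit 0.91 6858 [419. 178.] med [ 0.603 -0.148  0.163] lo [ 0.512 -0.25   0.055] hi [ 0.703 -0.042  0.194]
top swivel_foot 0.82 8621
[... 1423 characters left out ...]
16] hi [0.806 0.234 0.156]
scene swivel_foot 0.58 6811 [264. 188.] med [ 0.638 -0.088  0.101] lo [ 0.515 -0.233  0.007] hi [ 0.733 -0.025  0.187]
scene lamp_head 0.62 4808 [264. 173.] med [ 0.633 -0.093  0.156] lo [ 0.535 -0.233  0.043] hi [ 0.714 -0.041  0.19 ]
scene bond_bottle 0.68 208 [370. 300.] med [0.595 0.35  0.032] lo [0.583 0.338 0.005] hi [0.603 0.356 0.056]
scene bond_bottle 0.25 379 [334. 278.] med [0.616 0.236 0.017] lo [0.588 0.204 0.009] hi [0.642 0.261 0.023]
scene probe 0.66 46 [367. 263.] med [0.51  0.226 0.006] lo [0.489 0.21  0.002] hi [0.525 0.244 0.009]
scene shield_flap 0.56 472 [270. 194.] med [ 0.643 -0.077  0.081] lo [ 0.606 -0.091  0.056] hi [ 0.678 -0.062  0.106]
```

View pics/c1.png

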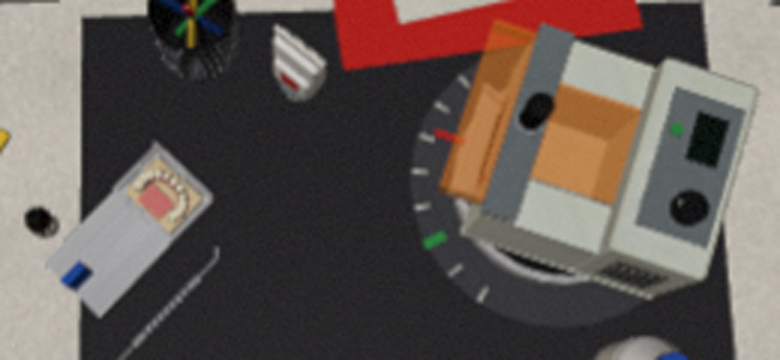

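Red pointer is at (368,165), three marks from the green at (365,200), so it needs +45° undone. Now the precise fits.

Run:
```python
from h import *
from scipy.optimize import least_squares
p=snapshot("top"); f=p["frame"].astype(int); r,g,b=f[...,0],f[...,1],f[...,2]
vv,uu=np.mgrid[0:400,0:640]
M={5:(.719,-.065),4:(.694,-.041),3:(.664,-.026),2:(.631,-.017),1:(.596,-.018),0:(.5642,-.0289),-1:(.534,-.045),-2:(.511,-.071)}
k=np.array(list(M)); P=np.array(list(M.values()))
def res(x): a=x[3]-np.radians(15)*k; return (x[:2]+x[2]*np.c_[np.cos(a),np.sin(a)]-P).ravel()
s=least_squares(res,[.62,-.155,.13,2.03]); c=s.x[:2]; ph=s.x[3]
print("foot",s.x.round(4),np.degrees(ph),np.abs(s.fun).max())
# knob
K=(uu>385)&(uu<408)&(vv>145)&(vv<168)&(f.max(2)<60); C=cloud(p,K); C=C[C[:,2]>.15]
top=C[C[:,2]>np.percentile(C[:,2],98)-.008]; print("knob",len(C),np.percentile(C[:,2],[2,50,98]).round(3),len(top),top.mean(0).round(4))
for q in(0,45): a=ph-np.radians(q); print("knob pred",q,(c+.06*np.array([np.cos(a),np.sin(a)])).round(4))
# blue handle
Bm=(uu>230)&(uu<262)&(vv>195)&(vv<230)&(b>r+40)&(b>g+25); C=cloud(p,Bm)
print("blue",len(C),np.percentile(C[:,2],[2,50,98]).round(3)); T=C[C[:,2]>.036]; print(len(T),T.mean(0).round(4))
d=[d for d in silhouettes(p,"carrier_handle") if abs(d["at"][0]-256)<20][0]
C=cloud(p,d["region"]);C=C[C[:,2]<.03]
cn=cv2.findContours(d["region"].astype(np.uint8),0,1)[0]; cn=max(cn,key=len)[:,0]
X=np.array([w(p,u,.004)[:2] for u in cn],np.float32); print("rect",cv2.minAreaRect(X),cv2.boxPoints(cv2.minAreaRect(X)).round(3).tolist())
T2=C[C[:,2]<.03]; print("plate rect",cv2.minAreaRect(T2[:,:2].astype(np.float32)))
# roof/visor heights
for z in (.155,.165,.175,.185,.195,.205,.215):
    pass
U=cloud(p,(uu>370)&(uu<470)&(vv>125)&(vv<220)); e=np.array([np.cos(ph-np.pi/4),np.sin(ph-np.pi/4)]); 
rx=(U[:,:2]-c)@e; ry=(U[:,:2]-c)@[-e[1],e[0]]
for lo in range(-110,130,15):
    m=(rx>lo/1e3)&(rx<(lo+15)/1e3)&(U[:,2]>.1); 
    if m.sum()>5: print(lo,m.sum(),np.percentile(U[m,2],[10,50,90,99]).round(3),ry[m].min().round(3),ry[m].max().round(3))
```

```text
foot [ 0.6171 -0.1477  0.1312  1.991 ] 114.07802232089034 0.0009225838727103287
knob 94 [0.166 0.213 0.217] 58 [ 0.6369 -0.0903  0.2145]
knob pred 0 [ 0.5927 -0.0929]
knob pred 45 [ 0.6386 -0.0917]
blue 40 [0.034 0.048 0.051]
37 [0.5355 0.3061 0.0475]
rect ((0.5809799432754517, 0.2638755142688751), (0.08316047489643097, 0.16157245635986328), 44.42354965209961) [[0.4950000047683716, 0.2919999957084656], [0.6079999804496765, 0.1770000010728836], [0.6669999957084656, 0.23499999940395355], [0.5540000200271606, 0.35100001096725464]]
plate rect ((0.5805686712265015, 0.2649238109588623), (0.08407551050186157, 0.16011975705623627), 44.217227935791016)
-110 369 [0.181 0.185 0.188 0.189] -0.083 0.084
-95 432 [0.182 0.186 0.195 0.2  ] -0.084 0.087
-80 483 [0.181 0.187 0.197 0.2  ] -0.083 0.088
-65 476 [0.18  0.186 0.189 0.193] -0.084 0.088
-50 472 [0.181 0.185 0.188 0.19 ] -0.083 0.088
-35 611 [0.152 0.169 0.185 0.187] -0.083 0.087
-20 416 [0.151 0.155 0.159 0.162] -0.084 0.086
-5 416 [0.151 0.155 0.159 0.161] -0.084 0.086
10 413 [0.151 0.155 0.159 0.161] -0.084 0.086
25 417 [0.151 0.155 0.159 0.161] -0.083 0.086
40 363 [0.152 0.164 0.168 0.216] -0.083 0.086
55 462 [0.162 0.166 0.212 0.217] -0.084 0.087
70 405 [0.159 0.163 0.165 0.168] -0.083 0.086
85 369 [0.16  0.162 0.164 0.165] -0.074 0.078
100 255 [0.16  0.162 0.164 0.166] -0.076 0.073
```

Emit:
{"op": "play_rows", "data": {"plan": [{"dx": 0.05, "dy": -0.025, "dz": -0.04, "turn": -0.1}, {"dx": 0.1, "dy": -0.05, "dz": -0.04, "turn": -0.2}, {"dx": 0.155, "dy": -0.077, "dz": -0.04, "turn": -0.3}, {"dx": 0.21, "dy": -0.104, "dz": -0.04, "turn": -0.4}, {"dx": 0.265, "dy": -0.131, "dz": -0.04, "turn": -0.5}, {"dx": 0.32, "dy": -0.158, "dz": -0.04, "turn": -0.6}, {"dx": 0.375, "dy": -0.186, "dz": -0.04, "turn": -0.7}, {"dx": 0.43, "dy": -0.213, "dz": -0.04, "turn": -0.8}], "claw": 0.06}}

```text
time: 3.6
ee_pos: [0.5244, -0.2037, 0.4449]
eef_rot: [0.845, 0.535, 0.0, 0.0]
ft_force: [0.4, -1.0, -0.7]
opening: 0.0599
gripper_force: 0.0
```

```bash
cat >> h.py <<'E'
def go(x,y,z,head,label=""):
    """relative move so grasp point reaches x,y,z and tool y heads head(deg, mod 180)"""
    s=state(); Q=R.from_quat(s["eef_rot"]); M=Q.as_matrix()
    d=M.T@(np.array([x,y,z+grip_point_offset])-s["ee_pos"]); h=np.degrees(np.arctan2(M[1,1],M[0,1]))
    t=(h-head+90)%180-90
    print(label,"t",round(s["time"],2),"tcp",s["ee_pos"].round(4),"z",M[:,2].round(3),"yhead",round(h,1),"d",d.round(4),"turn",np.radians(t).round(3),"j",s["joint_pos"].round(2),"F",np.round(s["ft_force"],1),"open",round(s["opening"],4))
E
python3 -c "
from h import *
go(.6385,-.091,.192,-20.9)"
```

```text
t 3.6 tcp [ 0.5244 -0.2037  0.4449] z [ 0. -0. -1.] yhead -25.3 d [0.1507 0.0549 0.0982] turn -0.077 j [ 0.43  0.65 -0.22  1.46  0.15  1.05 -0.27] F [ 0.4 -1.  -0.7] open 0.0599
```

Emit:
{"op": "play_rows", "data": {"plan": [{"dx": 0.05, "dy": 0.018, "dz": 0, "turn": -0.03}, {"dx": 0.1, "dy": 0.036, "dz": 0, "turn": -0.077}, {"dx": 0.15, "dy": 0.055, "dz": 0, "turn": -0.077}, {"dx": 0.15, "dy": 0.055, "dz": 0, "turn": -0.077}, {"dx": 0.15, "dy": 0.055, "dz": 0.03, "turn": -0.077}]}}

```text
time: 4.22
ee_pos: [0.6376, -0.0936, 0.4155]
eef_rot: [0.825, 0.566, 0.001, 0.001]
ft_force: [0.9, -0.5, -0.9]
opening: 0.0598
gripper_force: 0.0
```

```bash
python3 -c "
from h import *
go(.6385,-.091,.192,-20.9)
p=snapshot('wrist'); save(p,'w1.png'); f=p['frame']
d=tip_of(p,'turn_knob'); print([(x['score'],x['at'],w(p,x['at'],.191).round(4)) for x in d[:2]], proj(p,[[.6385,-.091,.191],[.6385,-.091,.213]]))
z=p['z_map']; vv,uu=np.mgrid[0:400,0:640]
m=(f.max(2)<60)&(z>0); C=cloud(p,m); C=C[(abs(C[:,0]-.6385)<.03)&(abs(C[:,1]+.091)<.03)&(C[:,2]<.23)&(C[:,2]>.19)]; T=C[C[:,2]>.205]; print(len(C),len(T),T.mean(0) if len(T) else 0, T.min(0),T.max(0))
"
```

```text
t 4.22 tcp [ 0.6376 -0.0936  0.4155] z [ 0.003 -0.001 -1.   ] yhead -21.1 d [ 0.0027 -0.0003  0.0688] turn -0.003 j [ 0.19  0.82 -0.22  1.18  0.17  1.16 -0.4 ] F [ 0.9 -0.5 -0.9] open 0.0598
[(0.72, [312.1, 216.6], array([ 0.6379, -0.0909,  0.191 ]))] [[312.96192629 216.38536756]
 [312.90006173 229.45691632]]
437 242 [ 0.64249669 -0.08648931  0.21094417] [ 0.63108385 -0.09951801  0.2050052 ] [ 0.65005801 -0.08127544  0.21472103]
```

View pics/w1.png

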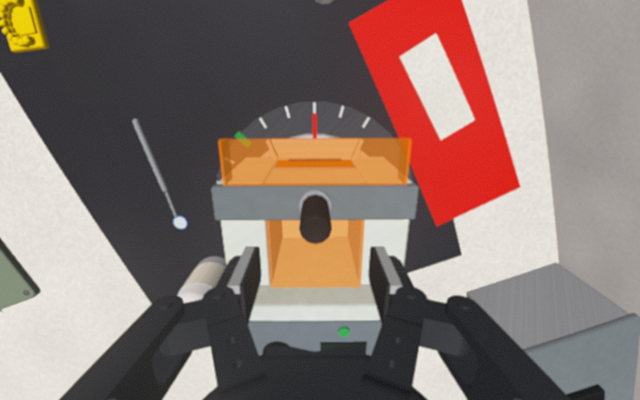

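The knob at (315,215) sits centred between the fingers; green mark (240,138) is three marks from the red pointer (314,120). Descend and grip.

Emit:
{"op": "play_rows", "data": {"plan": [{"dx": 0.0025, "dy": 0, "dz": 0.03}, {"dx": 0.0025, "dy": 0, "dz": 0.055}, {"dx": 0.0025, "dy": 0, "dz": 0.069}, {"dx": 0.0025, "dy": 0, "dz": 0.069}]}}

```text
$.plan[0]: bad value
```

Emit:
{"op": "play_rows", "data": {"plan": [{"dx": 0}, {"dx": 0}, {"dx": 0}, {"dx": 0}], "claw": 0.015, "force": 40}}

```text
$.plan[0]: bad value
```

```bash
python3 -c "
from h import *
go(.6385,-.091,.192,-20.9)
s=state(); M=R.from_quat(s['eef_rot']).as_matrix(); c=np.array([.6171,-.1477]); p0=s['ee_pos'][:2]; v=p0-c; print('r',np.hypot(*v),np.degrees(np.arctan2(v[1],v[0])))
v=v*.0605/np.hypot(*v); a0=np.arctan2(v[1],v[0]); N=np.radians(114.1)-a0
for k in range(1,9):
  a=a0+N*k/8; t=c+.0605*np.array([np.cos(a),np.sin(a)]); d=M.T@np.r_[t-p0,0]; print(d.round(4),round(-N*k/8,3))
"
```

```text
t 4.33 tcp [ 0.6369 -0.0941  0.4124] z [-0.004  0.    -1.   ] yhead -21.1 d [0.0036 0.0006 0.0657] turn -0.004 j [ 0.19  0.82 -0.21  1.18  0.17  1.16 -0.4 ] F [ 0.8 -0.3 -0.1] open 0.0596
r 0.0571121049959779 69.71920343679086
[ 0.003  -0.0059  0.    ] -0.097
[ 0.0021 -0.0117  0.    ] -0.194
[ 0.0006 -0.0173  0.0001] -0.29
[-0.0014 -0.0228  0.0001] -0.387
[-0.004  -0.0281  0.0001] -0.484
[-0.007  -0.0331  0.0001] -0.581
[-0.0105 -0.0378  0.0002] -0.678
[-0.0145 -0.0421  0.0002] -0.775
```

All four keys are required per row.

Emit:
{"op": "play_rows", "data": {"plan": [{"dx": 0.003, "dy": 0, "dz": 0.025, "turn": 0}, {"dx": 0.003, "dy": 0, "dz": 0.05, "turn": 0}, {"dx": 0.003, "dy": 0, "dz": 0.066, "turn": 0}, {"dx": 0.003, "dy": 0, "dz": 0.066, "turn": 0}]}}

```text
time: 4.82
ee_pos: [0.6385, -0.0911, 0.3486]
eef_rot: [0.825, 0.566, -0.0, -0.0]
ft_force: [-0.1, -0.2, 0.6]
opening: 0.0604
gripper_force: 0.0
```

Emit:
{"op": "play_rows", "data": {"plan": [{"dx": 0, "dy": 0, "dz": 0, "turn": 0}, {"dx": 0, "dy": 0, "dz": 0, "turn": 0}, {"dx": 0, "dy": 0, "dz": 0, "turn": 0}, {"dx": 0, "dy": 0, "dz": 0, "turn": 0}], "claw": 0.015, "force": 40}}

```text
time: 5.32
ee_pos: [0.639, -0.091, 0.3498]
eef_rot: [0.825, 0.566, 0.001, 0.001]
ft_force: [4.3, -1.2, 3.5]
opening: 0.0211
gripper_force: 39.7
```

```bash
python3 -c "
from h import *
go(.6385,-.091,.192,-20.9)
s=state(); M=R.from_quat(s['eef_rot']).as_matrix(); c=np.array([.6171,-.1477]); p0=s['ee_pos'][:2]; v=p0-c; print('r',np.hypot(*v),np.degrees(np.arctan2(v[1],v[0])))
"
```

```text
t 5.33 tcp [ 0.639  -0.091   0.3498] z [ 0.003 -0.    -1.   ] yhead -21.1 d [-0.0002 -0.0005  0.0031] turn -0.004 j [ 0.18  0.88 -0.21  1.27  0.19  1.01 -0.42] F [ 4.3 -1.2  3.5] open 0.0211
r 0.06076537584496188 68.8327540741835
```

Emit:
{"op": "play_rows", "data": {"plan": [{"dx": -0.0003, "dy": -0.0063, "dz": 0, "turn": -0.105}, {"dx": -0.0013, "dy": -0.0126, "dz": 0, "turn": -0.209}, {"dx": -0.003, "dy": -0.0187, "dz": 0, "turn": -0.314}, {"dx": -0.0052, "dy": -0.0246, "dz": 0, "turn": -0.419}, {"dx": -0.0081, "dy": -0.0303, "dz": 0, "turn": -0.524}, {"dx": -0.0116, "dy": -0.0356, "dz": 0, "turn": -0.628}, {"dx": -0.0155, "dy": -0.0405, "dz": 0, "turn": -0.733}, {"dx": -0.0181, "dy": -0.0431, "dz": 0, "turn": -0.79}]}}

```text
time: 6.32
ee_pos: [0.5924, -0.0927, 0.3498]
eef_rot: [0.542, 0.84, 0.001, 0.002]
ft_force: [17.0, 0.4, -1.2]
opening: 0.0211
gripper_force: 42.3
```

Emit:
{"op": "play_rows", "data": {"plan": [{"dx": 0, "dy": 0, "dz": 0, "turn": 0}, {"dx": 0, "dy": 0, "dz": 0, "turn": 0}]}}

```text
time: 6.58
ee_pos: [0.5926, -0.0926, 0.3498]
eef_rot: [0.543, 0.839, 0.001, 0.002]
ft_force: [7.1, -3.6, 2.7]
opening: 0.0208
gripper_force: 42.3
```

```bash
python3 -c "
from h import *
go(.5927,-.0929,.192,24)
s=state(); c=np.array([.6171,-.1477]); v=s['ee_pos'][:2]-c; print('r',np.hypot(*v),np.degrees(np.arctan2(v[1],v[0])))
"
```

```text
t 6.58 tcp [ 0.5926 -0.0926  0.3498] z [ 0.004 -0.001 -1.   ] yhead 24.2 d [-0.0003 -0.      0.0031] turn 0.003 j [ 0.3   0.83 -0.43  1.46  0.39  0.93  0.19] F [ 7.1 -3.6  2.7] open 0.0208
r 0.06030236222037529 114.00974762890475
```

Release, rise, and check the stop.

Emit:
{"op": "play_rows", "data": {"plan": [{"dx": 0, "dy": 0, "dz": 0, "turn": 0}, {"dx": 0, "dy": 0, "dz": 0, "turn": 0}, {"dx": 0, "dy": 0, "dz": -0.04, "turn": 0}, {"dx": 0, "dy": 0, "dz": -0.09, "turn": 0}, {"dx": 0, "dy": 0, "dz": -0.12, "turn": 0}], "claw": 0.05}}

```text
time: 7.2
ee_pos: [0.5916, -0.0921, 0.4711]
eef_rot: [0.543, 0.84, 0.001, 0.001]
ft_force: [0.0, 0.3, -1.6]
opening: 0.0498
gripper_force: 0.0
```

```bash
python3 -c "
from h import *
a=np.radians(-45.5); n=np.array([np.cos(a),np.sin(a)]); h=np.array([.536,.309]); 
go(*h,.12,44.5)
p=snapshot('wrist'); save(p,'w2.png')
d=tip_of(p,'turn_knob'); print([(x['score'],x['at'],w(p,x['at'],.191).round(4)) for x in d[:2]])
d=tip_of(p,'port'); print([(x['score'],x['at'],w(p,x['at'],.046).round(4)) for x in d[:2]])
d=tip_of(p,'visor_edge'); print([(x['score'],x['at'],w(p,x['at'],.157).round(4)) for x in d[:2]])
f=p['frame'].astype(int); r,g,b=f[...,0],f[...,1],f[...,2]; vv,uu=np.mgrid[0:400,0:640]
for nm,m in (('g',(g>r+40)&(g>b+30)&(vv<200)),('r',(r>120)&(g<70)&(b<70)&(vv<200)&(uu>200)&(uu<420))):
  print(nm,m.sum(),w(p,(uu[m].mean(),vv[m].mean()),.01) if m.any() else 0,uu[m].mean(),vv[m].mean())
"
```

```text
t 7.2 tcp [ 0.5916 -0.0921  0.4711] z [ 0.002  0.    -1.   ] yhead 24.2 d [0.3888 0.1132 0.1963] turn -0.355 j [ 0.31  0.71 -0.47  1.27  0.32  1.24  0.26] F [ 0.   0.3 -1.6] open 0.0498
[(0.62, [313.1, 197.6], array([ 0.5922, -0.0947,  0.191 ]))]
[(0.5, [198.3, 179.4], array([ 0.4512, -0.1833,  0.046 ]))]
[(0.97, [314.2, 131.9], array([ 0.5704, -0.0436,  0.157 ]))]
g 287 [0.75326473 0.16252207 0.01      ] 497.65156794425087 37.42857142857143
r 368 [ 0.72287578 -0.06729383  0.01      ] 397.26902173913044 176.3858695652174
```

View pics/w2.png

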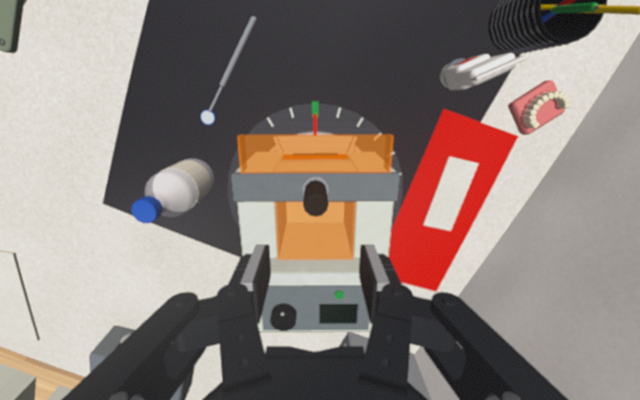

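Pointer now stands on the green mark (315,110–125) and the knob at (315,197) is free. On to the carrier.

Emit:
{"op": "play_rows", "data": {"plan": [{"dx": 0.055, "dy": 0.016, "dz": 0.0, "turn": -0.06}, {"dx": 0.11, "dy": 0.032, "dz": 0.0, "turn": -0.12}, {"dx": 0.165, "dy": 0.048, "dz": 0.0, "turn": -0.18}, {"dx": 0.22, "dy": 0.064, "dz": 0.02, "turn": -0.24}, {"dx": 0.275, "dy": 0.08, "dz": 0.04, "turn": -0.3}, {"dx": 0.33, "dy": 0.096, "dz": 0.06, "turn": -0.355}, {"dx": 0.385, "dy": 0.112, "dz": 0.09, "turn": -0.355}, {"dx": 0.389, "dy": 0.113, "dz": 0.13, "turn": -0.355}], "claw": 0.036}}

```text
time: 8.4
ee_pos: [0.5337, 0.3128, 0.3369]
eef_rot: [0.384, 0.923, 0.001, -0.001]
ft_force: [0.7, -0.2, -0.8]
opening: 0.0358
gripper_force: 0.0
```

```bash
python3 -c "
from h import *
p=snapshot('wrist'); save(p,'w3.png')
d=tip_of(p,'carrier_handle'); print([(x['score'],x['at'],w(p,x['at'],.026).round(4)) for x in d[:2]])
d=tip_of(p,'model_mid'); print([(x['score'],x['at'],w(p,x['at'],.0155).round(4)) for x in d[:2]])
d=tip_of(p,'bond_bottle'); print([(x['score'],x['at'],w(p,x['at'],.0).round(4)) for x in d[:2]])
f=p['frame'].astype(int); r,g,b=f[...,0],f[...,1],f[...,2]
m=(b>r+40)&(b>g+25); C=cloud(p,m); C=C[(np.hypot(C[:,0]-.536,C[:,1]-.309)<.05)]; T=C[C[:,2]>.042].astype(np.float32); print(len(T),T.mean(0),cv2.minAreaRect(T[:,:2]),cv2.boxPoints(cv2.minAreaRect(T[:,:2])))
L=cloud(p,np.ones((400,640),bool)[:, :]&(f.min(2)>90)) ; L=L[(L[:,2]<.012)&(L[:,2]>.0015)&(np.hypot(L[:,0]-.58,L[:,1]-.265)<.1)]
print(len(L),cv2.minAreaRect(L[:,:2].astype(np.float32)))
go(.536,.309,.03,44.5)
"
```

```text
[(0.78, [312.7, 192.5], array([0.5376, 0.3067, 0.026 ]))]
[(0.93, [310.5, 278.3], array([0.6138, 0.2258, 0.0155])), (0.92, [128.7, 150.6], array([0.3729, 0.2026, 0.0155]))]
[(0.92, [370.7, 196.6], array([0.5934, 0.3432, 0.    ]))]Traceback (most recent call last):
  File "<string>", line 8, in <module>
    m=(b>r+40)&(b>g+25); C=cloud(p,m); C=C[(np.hypot(C[:,0]-.536,C[:,1]-.309)<.05)]; T=C[C[:,2]>.042].astype(np.float32); print(len(T),T.mean(0),cv2.minAreaRect(T[:,:2]),cv2.boxPoints(cv2.minAreaRect(T[:,:2])))
                                                                                                                                                 ~~~~~~~~~~~~~~~^^^^^^^^^
cv2.error: OpenCV(4.12.0) /io/opencv/modules/imgproc/src/convhull.cpp:143: error: (-215:Assertion failed) total >= 0 && (depth == CV_32F || depth == CV_32S) in function 'convexHull'
```

View pics/w3.png

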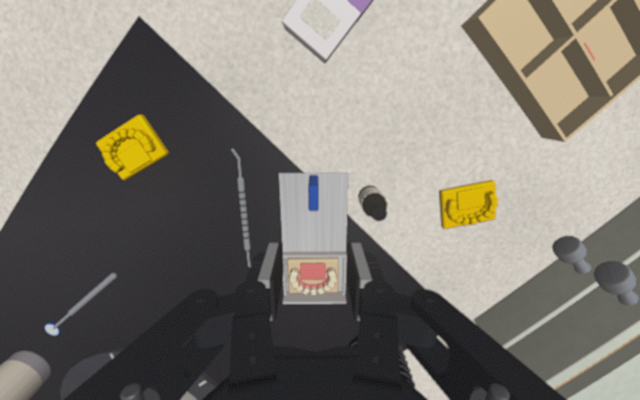

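The handle is at (313,192), the plate upright in the image (aligned with the tool), bottle at (372,203) beside it.

```bash
python3 -c "
from h import *
go(.534,.311,.03,44.3)
"
```

```text
t 8.6 tcp [0.5358 0.3084 0.3389] z [-0.001 -0.001 -1.   ] yhead 44.5 d [0.0031 0.0007 0.1542] turn 0.003 j [-0.36  0.88 -0.48  1.39  0.44  0.98 -0.16] F [-0.1  1.   0.5] open 0.036
```

Emit:
{"op": "play_rows", "data": {"plan": [{"dx": 0.003, "dy": 0.0007, "dz": 0.05, "turn": 0}, {"dx": 0.003, "dy": 0.0007, "dz": 0.1, "turn": 0}, {"dx": 0.003, "dy": 0.0007, "dz": 0.135, "turn": 0}, {"dx": 0.003, "dy": 0.0007, "dz": 0.154, "turn": 0}, {"dx": 0.003, "dy": 0.0007, "dz": 0.154, "turn": 0}]}}

```text
time: 9.22
ee_pos: [0.5344, 0.3113, 0.1852]
eef_rot: [0.387, 0.922, 0.0, 0.0]
ft_force: [-0.1, -0.6, 0.2]
opening: 0.0361
gripper_force: 0.0
```

Emit:
{"op": "play_rows", "data": {"plan": [{"dx": 0, "dy": 0, "dz": 0, "turn": 0}, {"dx": 0, "dy": 0, "dz": 0, "turn": 0}, {"dx": 0, "dy": 0, "dz": 0, "turn": 0}, {"dx": 0, "dy": 0, "dz": 0, "turn": 0}], "claw": 0.004, "force": 60}}

```text
time: 9.72
ee_pos: [0.5344, 0.3118, 0.1864]
eef_rot: [0.387, 0.922, 0.001, 0.001]
ft_force: [-0.6, -0.4, 9.6]
opening: 0.0091
gripper_force: 59.3
```

```bash
python3 -c "
from h import *
go(.534,.311,.03,44.3)
"
```

```text
t 9.72 tcp [0.5344 0.3118 0.1864] z [ 0.002  0.001 -1.   ] yhead 44.5 d [-0.0003 -0.0008  0.0017] turn 0.004 j [-0.4   1.09 -0.38  1.48  0.55  0.68 -0.26] F [-0.6 -0.4  9.6] open 0.0091
```

Emit:
{"op": "play_rows", "data": {"plan": [{"dx": 0, "dy": 0, "dz": -0.008, "turn": 0}, {"dx": 0, "dy": 0, "dz": -0.022, "turn": 0}, {"dx": 0, "dy": 0, "dz": -0.04, "turn": 0}, {"dx": 0, "dy": 0, "dz": -0.058, "turn": 0}, {"dx": 0, "dy": 0, "dz": -0.07, "turn": 0}, {"dx": 0, "dy": 0, "dz": -0.075, "turn": 0}]}}

```text
time: 10.48
ee_pos: [0.5341, 0.3116, 0.2606]
eef_rot: [0.387, 0.922, 0.0, 0.0]
ft_force: [-0.2, 0.5, -0.9]
opening: 0.0094
gripper_force: 58.5
```

```bash
python3 -c "
from h import *
go(.5034,.1071,.2354+.012-.1547,24.05)
"
```

```text
t 10.47 tcp [0.5341 0.3116 0.2606] z [ 0.001  0.    -1.   ] yhead 44.5 d [-0.1243 -0.1652  0.0131] turn 0.357 j [-0.38  0.98 -0.43  1.45  0.5   0.82 -0.21] F [-0.2  0.5 -0.9] open 0.0094
```

Emit:
{"op": "play_rows", "data": {"plan": [{"dx": -0.01, "dy": -0.012, "dz": 0.0, "turn": 0.03}, {"dx": -0.028, "dy": -0.037, "dz": 0.0, "turn": 0.08}, {"dx": -0.05, "dy": -0.066, "dz": 0.0, "turn": 0.14}, {"dx": -0.072, "dy": -0.096, "dz": 0.0, "turn": 0.2}, {"dx": -0.094, "dy": -0.125, "dz": 0.0, "turn": 0.27}, {"dx": -0.113, "dy": -0.15, "dz": 0.004, "turn": 0.32}, {"dx": -0.122, "dy": -0.162, "dz": 0.009, "turn": 0.35}, {"dx": -0.1243, "dy": -0.1652, "dz": 0.013, "turn": 0.357}]}}

```text
time: 11.48
ee_pos: [0.5032, 0.1065, 0.2463]
eef_rot: [0.545, 0.839, -0.0, -0.0]
ft_force: [0.0, 0.6, -1.9]
opening: 0.0091
gripper_force: 58.5
```

```bash
python3 -c "
from h import *
p=snapshot('scene'); save(p,'s4.png'); 
q=snapshot('wrist')
t=snapshot('top')
c=np.array([.6171,-.1477]); u=np.array([.4076,-.9132]); l=np.array([.9132,.4076])
def rel(X): v=X[:2]-c; return (v@u+.075).round(4),(v@l).round(4)
for pp,nm in((p,'s'),(q,'w'),(t,'t')):
  for n,z in(('carrier_handle',.087-.012),('model_mid',.0765),('port',.046),('visor_edge',.157)):
    print(nm,n,[(x['score'],np.round(x['at']),rel(w(pp,x['at'],z))) for x in tip_of(pp,n)[:2]])
go(.5034,.1071,.2354-.1547,24.05)
cv2.imwrite('pics/s4c.png',cv2.resize(cv2.cvtColor(p['frame'][130:330,200:420],cv2.COLOR_RGB2BGR),None,fx=3,fy=3))
"
```

```text
s carrier_handle [(0.6, array([345., 210.]), (np.float64(-0.1877), np.float64(-0.0201)))]
s model_mid [(0.71, array([404., 238.]), (np.float64(-0.3701), np.float64(-0.004))), (0.62, array([357., 342.]), (np.float64(-0.4455), np.float64(0.3335)))]
s port [(0.8, array([284., 198.]), (np.float64(0.0047), np.float64(0.0009)))]
s visor_edge [(0.59, array([299., 172.]), (np.float64(-0.0575), np.float64(0.0087)))]
w carrier_handle [(0.66, array([316., 276.]), (np.float64(-0.192), np.float64(0.0009)))]
w model_mid [(0.65, array([183.,  10.]), (np.float64(-0.3248), np.float64(-0.0564)))]
w port [(0.43, array([523., 308.]), (np.float64(-0.1427), np.float64(0.155)))]
w visor_edge [(0.3, array([316., 276.]), (np.float64(-0.2487), np.float64(0.0)))]
t carrier_handle []
t model_mid [(0.76, array([208., 166.]), (np.float64(-0.4107), np.float64(0.26))), (0.74, array([285., 270.]), (np.float64(-0.336), np.float64(-0.0804)))]
t port [(0.95, array([381., 186.]), (np.float64(-0.0025), np.float64(0.0105)))]
t visor_edge [(0.58, array([380., 189.]), (np.float64(-0.0341), np.float64(-0.0053)))]
 t 12.22 tcp [0.5033 0.1072 0.2467] z [ 0.  0. -1.] yhead 24.1 d [-0.0001  0.      0.0113] turn 0.0 j [-0.11  0.88 -0.3   1.86  0.52  0.48 -0.35] F [-0.6 -0.5 -1.5] open 0.0094
```

View pics/s4c.png

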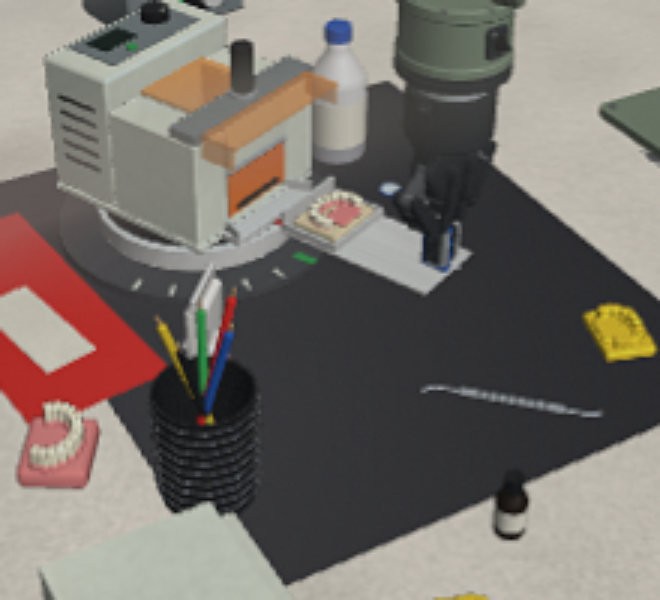

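The carrier hangs level, lined up with the port and clear of the sill (crop (300,215)); the model sits in its well and the probe and bottle are unmoved. Lower and enter.

Emit:
{"op": "play_rows", "data": {"plan": [{"dx": 0, "dy": 0, "dz": 0.005, "turn": 0}, {"dx": 0, "dy": 0, "dz": 0.0105, "turn": 0}, {"dx": -0.004, "dy": 0, "dz": 0.0105, "turn": 0}, {"dx": -0.014, "dy": 0, "dz": 0.0105, "turn": 0}, {"dx": -0.026, "dy": 0, "dz": 0.0105, "turn": 0}, {"dx": -0.038, "dy": 0, "dz": 0.0105, "turn": 0}, {"dx": -0.05, "dy": 0, "dz": 0.0105, "turn": 0}, {"dx": -0.06, "dy": 0, "dz": 0.0105, "turn": 0}]}}

```text
time: 13.22
ee_pos: [0.5281, 0.0515, 0.2362]
eef_rot: [0.544, 0.839, 0.0, -0.0]
ft_force: [-0.4, 0.2, -1.4]
opening: 0.0093
gripper_force: 58.5
```

Emit:
{"op": "play_rows", "data": {"plan": [{"dx": -0.008, "dy": 0, "dz": 0, "turn": 0}, {"dx": -0.016, "dy": 0, "dz": 0, "turn": 0}, {"dx": -0.024, "dy": 0, "dz": 0, "turn": 0}, {"dx": -0.032, "dy": 0, "dz": 0, "turn": 0}, {"dx": -0.04, "dy": 0, "dz": 0, "turn": 0}, {"dx": -0.048, "dy": 0, "dz": 0, "turn": 0}, {"dx": -0.056, "dy": 0, "dz": 0, "turn": 0}, {"dx": -0.058, "dy": 0, "dz": 0, "turn": 0}]}}

```text
time: 14.22
ee_pos: [0.5516, -0.0012, 0.2361]
eef_rot: [0.544, 0.839, -0.0, -0.0]
ft_force: [-0.6, -0.1, -1.4]
opening: 0.0091
gripper_force: 58.4
```

```bash
python3 -c "
from h import *
p=snapshot('scene'); 
cv2.imwrite('pics/s5c.png',cv2.resize(cv2.cvtColor(p['frame'][120:270,220:420],cv2.COLOR_RGB2BGR),None,fx=4,fy=4))
c=np.array([.6171,-.1477]); u=np.array([.4076,-.9132]); l=np.array([.9132,.4076])
v=state()['ee_pos'][:2]-c; print(v@u+.075,v@l)
go(.5034,.1071,.2354-.1547,24.05)
"
```

```text
-0.08558854305176995 -8.91752662805346e-05
 t 14.28 tcp [ 0.5516 -0.0011  0.2362] z [-0. -0. -1.] yhead 24.0 d [1.184e-01 1.000e-04 8.000e-04] turn -0.0 j [ 0.13  0.94 -0.36  1.73  0.54  0.58 -0.14] F [ 0.3 -0.7 -2.8] open 0.0092
```

View pics/s5c.png

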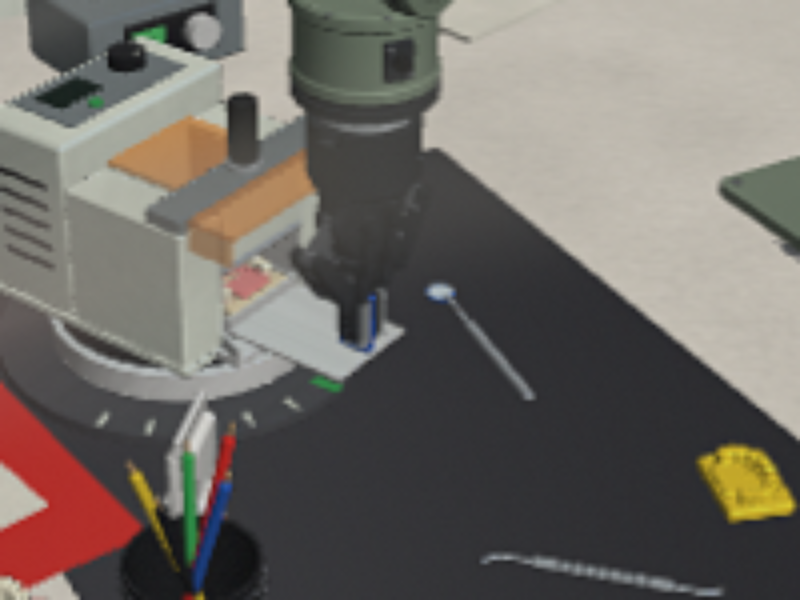

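The carrier is in the guides with the flap pushed open and the model in its well. Set it down on the sill and release.

Emit:
{"op": "play_rows", "data": {"plan": [{"dx": 0, "dy": 0, "dz": 0.002, "turn": 0}, {"dx": 0, "dy": 0, "dz": 0.0035, "turn": 0}, {"dx": 0, "dy": 0, "dz": 0.0035, "turn": 0}]}}

```text
time: 14.65
ee_pos: [0.5514, -0.0003, 0.2327]
eef_rot: [0.544, 0.839, 0.0, -0.0]
ft_force: [-0.6, 0.7, -0.1]
opening: 0.009
gripper_force: 58.7
```

Emit:
{"op": "play_rows", "data": {"plan": [{"dx": 0, "dy": 0, "dz": 0, "turn": 0}, {"dx": 0, "dy": 0, "dz": 0, "turn": 0}, {"dx": 0, "dy": 0, "dz": 0, "turn": 0}, {"dx": 0.0, "dy": 0, "dz": -0.02, "turn": 0}, {"dx": 0.0, "dy": 0, "dz": -0.05, "turn": 0}, {"dx": 0.03, "dy": 0, "dz": -0.075, "turn": 0}, {"dx": 0.06, "dy": 0, "dz": -0.075, "turn": 0}], "claw": 0.03}}

```text
time: 15.52
ee_pos: [0.5268, 0.0547, 0.3093]
eef_rot: [0.545, 0.839, 0.001, 0.001]
ft_force: [1.1, 1.0, -0.9]
opening: 0.0299
gripper_force: 0.0
```

```bash
python3 -c "
from h import *
c=np.array([.6171,-.1477]); u=np.array([.4076,-.9132]); l=np.array([.9132,.4076])
def rel(X): v=X[:2]-c; return (v@u+.075).round(4),(v@l).round(4)
p=snapshot('scene'); t=snapshot('top')
for pp in (p,t):
  f=pp['frame'].astype(int); r,g,b=f[...,0],f[...,1],f[...,2]
  C=cloud(pp,(b>r+40)&(b>g+25)); C=np.array([k for k in C if abs(rel(k)[0]+.08)<.04 and abs(rel(k)[1])<.04]); 
  if len(C): print(len(C),C.mean(0).round(3),C[:,2].max(),rel(C.mean(0)),[rel(k) for k in C[:3]])
  print([(x['score'],rel(w(pp,x['at'],.072))) for x in tip_of(pp,'carrier_handle')[:2]])
tg=c+u*(-.165-.075); go(*tg,.11,-66)
"
```

```text
126 [0.554 0.    0.076] 0.09668196905199666 (np.float64(-0.086), np.float64(0.0023)) [(np.float64(-0.0747), np.float64(0.001)), (np.float64(-0.0785), np.float64(0.0015)), (np.float64(-0.0807), np.float64(-0.0001))]
[(0.79, (np.float64(-0.0937), np.float64(0.0001)))]
[]
 t 15.72 tcp [0.5271 0.0542 0.3078] z [ 0. -0. -1.] yhead 24.1 d [ 0.019 -0.     0.043] turn -1.569 j [ 0.05  0.8  -0.41  1.76  0.47  0.68 -0.19] F [ 0.1 -0.7  0.2] open 0.0302
```

Emit:
{"op": "play_rows", "data": {"plan": [{"dx": 0.01, "dy": 0, "dz": 0, "turn": 0.18}, {"dx": 0.02, "dy": 0, "dz": 0, "turn": 0.36}, {"dx": 0.025, "dy": 0, "dz": 0, "turn": 0.54}, {"dx": 0.025, "dy": 0, "dz": 0, "turn": 0.72}, {"dx": 0.025, "dy": 0, "dz": 0, "turn": 0.9}, {"dx": 0.025, "dy": 0, "dz": 0, "turn": 1.08}, {"dx": 0.025, "dy": 0, "dz": 0, "turn": 1.26}, {"dx": 0.025, "dy": 0, "dz": 0, "turn": 1.44}], "claw": 0.0854, "force": 80}}

```text
time: 16.73
ee_pos: [0.5172, 0.076, 0.3075]
eef_rot: [0.963, 0.269, -0.0, 0.0]
ft_force: [0.1, 0.1, -0.6]
opening: 0.0852
gripper_force: 0.0
```

```bash
python3 -c "
from h import *
c=np.array([.6171,-.1477]); u=np.array([.4076,-.9132])
tg=c+u*(-.17-.075); go(*tg,.218-grip_point_offset,-65.95)
"
```

```text
t 16.73 tcp [0.5172 0.076  0.3075] z [-0. -0. -1.] yhead -58.8 d [0.0001 0.     0.0895] turn 0.124 j [-0.21  0.77  0.01  1.79 -0.01  0.58 -1.23] F [ 0.1  0.1 -0.6] open 0.0852
```

Emit:
{"op": "play_rows", "data": {"plan": [{"dx": 0, "dy": 0, "dz": 0.02, "turn": 0.124}, {"dx": 0, "dy": 0, "dz": 0.05, "turn": 0.124}, {"dx": 0, "dy": 0, "dz": 0.075, "turn": 0.124}, {"dx": 0, "dy": 0, "dz": 0.089, "turn": 0.124}, {"dx": 0, "dy": 0, "dz": 0.089, "turn": 0.124}]}}

```text
time: 17.35
ee_pos: [0.5168, 0.0766, 0.2182]
eef_rot: [0.977, 0.211, -0.001, 0.0]
ft_force: [-0.0, 0.0, 0.7]
opening: 0.0854
gripper_force: 0.0
```

```bash
python3 -c "
from h import *
p=snapshot('scene')
cv2.imwrite('pics/s6c.png',cv2.resize(cv2.cvtColor(p['frame'][130:280,240:440],cv2.COLOR_RGB2BGR),None,fx=4,fy=4))
c=np.array([.6171,-.1477]); u=np.array([.4076,-.9132])
tg=c+u*(-.17-.075); go(*tg,.218-grip_point_offset,-65.95)
"
```

```text
t 17.4 tcp [0.517  0.0767 0.2189] z [-0. -0. -1.] yhead -65.6 d [-0.      0.0007  0.0009] turn 0.007 j [-0.22  0.93  0.02  1.84 -0.05  0.37 -1.3 ] F [-0.6 -0.4  0.5] open 0.0857
```

View pics/s6c.png

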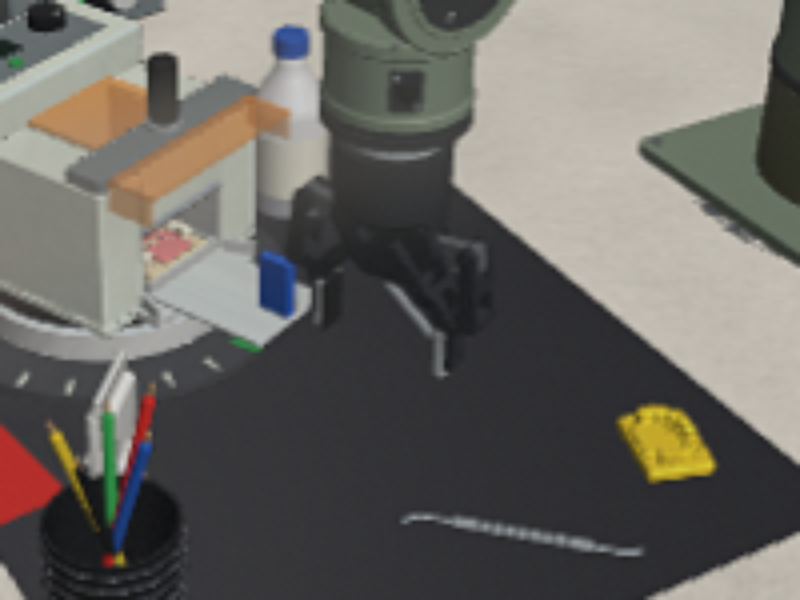

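The handle at crop (277,285) is free behind the visor, and the leading finger at (325,300) stands just behind it; the flap is held by the model. Push with the finger's back, since this interface can't lean the tool.

Emit:
{"op": "play_rows", "data": {"plan": [{"dx": 0, "dy": 0.006, "dz": 0, "turn": 0.007}, {"dx": 0, "dy": 0.012, "dz": 0, "turn": 0.007}, {"dx": 0, "dy": 0.018, "dz": 0, "turn": 0.007}, {"dx": 0, "dy": 0.024, "dz": 0, "turn": 0.007}, {"dx": 0, "dy": 0.03, "dz": 0, "turn": 0.007}, {"dx": 0, "dy": 0.036, "dz": 0, "turn": 0.007}, {"dx": 0, "dy": 0.04, "dz": 0, "turn": 0.007}, {"dx": 0, "dy": 0.042, "dz": 0, "turn": 0.007}]}}

```text
time: 18.4
ee_pos: [0.5342, 0.0386, 0.2187]
eef_rot: [0.978, 0.208, -0.0, -0.0]
ft_force: [-1.2, 3.1, 1.3]
opening: 0.0852
gripper_force: 1.5
```

```bash
cat >> h.py <<'E'
c=np.array([.6171,-.1477]); u=np.array([.4076,-.9132]); l=np.array([.9132,.4076])
def rel(X): v=np.atleast_2d(X)[:,:2]-c; return np.c_[v@u+.075,v@l]
def blue(pp):
    f=pp['frame'].astype(int); r,g,b=f[...,0],f[...,1],f[...,2]
    C=cloud(pp,(b>r+40)&(b>g+25)); q=rel(C); m=(q[:,0]>-.12)&(q[:,0]<0)&(abs(q[:,1])<.03); C=C[m];q=q[m]; t=C[:,2]>.085
    print("blue",m.sum(),"x",np.percentile(q[:,0],[3,50,97]).round(4),"y",np.median(q[:,1]).round(4),"top",t.sum(),q[t].mean(0).round(4),"zmax",C[:,2].max().round(3))
E
python3 -c "
from h import *
p=snapshot('scene'); blue(p); print([(x['score'],rel(w(p,x['at'],.072))) for x in tip_of(p,'carrier_handle')[:2]])
print(rel(state()['ee_pos'])); go(.5,.5,.1,-65.95)
"
```

```text
blue 86 x [-0.0729 -0.061  -0.0511] y 0.0033 top 25 [-0.0605  0.0024] zmax 0.103
[(0.83, array([[-0.05283002,  0.00518041]])), (0.63, array([[-0.5657773,  0.1306355]]))]
[[-0.12887863  0.00023634]]
 t 18.5 tcp [0.5342 0.0386 0.2187] z [ 0. -0. -1.] yhead -66.0 d [ 0.1567 -0.4354 -0.036 ] turn -0.0 j [-0.14  0.94  0.02  1.8  -0.03  0.41 -1.25] F [0.6 0.1 1. ] open 0.0856
```

Emit:
{"op": "play_rows", "data": {"plan": [{"dx": 0, "dy": 0.004, "dz": 0, "turn": 0}, {"dx": 0, "dy": 0.008, "dz": 0, "turn": 0}, {"dx": 0, "dy": 0.012, "dz": 0, "turn": 0}, {"dx": 0, "dy": 0.015, "dz": 0, "turn": 0}, {"dx": 0, "dy": 0.018, "dz": 0, "turn": 0}, {"dx": 0, "dy": 0.018, "dz": 0, "turn": 0}]}}

```text
time: 19.25
ee_pos: [0.5416, 0.0221, 0.2187]
eef_rot: [0.978, 0.208, 0.0, 0.0]
ft_force: [0.8, 0.3, -0.3]
opening: 0.085
gripper_force: 0.0
```

```bash
python3 -c "
from h import *
p=snapshot('scene'); blue(p); print(rel(state()['ee_pos']),state()['ft_force'])
"
```

```text
blue 88 x [-0.0538 -0.044  -0.0326] y 0.003 top 24 [-0.0426  0.0034] zmax 0.106
[[-0.11097275  0.00027116]] [-0.7031105  -0.32306368 -0.23408824]
```

Emit:
{"op": "play_rows", "data": {"plan": [{"dx": 0, "dy": 0.001, "dz": 0, "turn": 0}, {"dx": 0, "dy": 0.002, "dz": 0, "turn": 0}, {"dx": 0, "dy": 0.0025, "dz": 0, "turn": 0}, {"dx": 0, "dy": 0.0025, "dz": 0, "turn": 0}]}}

```text
time: 19.8
ee_pos: [0.5426, 0.02, 0.2187]
eef_rot: [0.978, 0.208, 0.0, -0.0]
ft_force: [-0.1, 0.4, 0.0]
opening: 0.0855
gripper_force: 0.2
```

Emit:
{"op": "play_rows", "data": {"plan": [{"dx": 0, "dy": -0.01, "dz": 0, "turn": 0}, {"dx": 0, "dy": -0.03, "dz": 0, "turn": 0}, {"dx": 0, "dy": -0.06, "dz": 0, "turn": 0}, {"dx": 0, "dy": -0.09, "dz": -0.02, "turn": 0}, {"dx": 0, "dy": -0.12, "dz": -0.06, "turn": 0}, {"dx": 0, "dy": -0.12, "dz": -0.11, "turn": 0}, {"dx": 0, "dy": -0.12, "dz": -0.12, "turn": 0}]}}

```text
time: 20.68
ee_pos: [0.4934, 0.1305, 0.3413]
eef_rot: [0.978, 0.209, 0.002, -0.0]
ft_force: [0.6, -1.1, -0.4]
opening: 0.085
gripper_force: 0.0
```

```bash
python3 -c "
from h import *
p=snapshot('scene'); blue(p); print([(x['score'],rel(w(p,x['at'],.072))) for x in tip_of(p,'carrier_handle')[:2]])
cv2.imwrite('pics/s7c.png',cv2.resize(cv2.cvtColor(p['frame'][130:280,220:420],cv2.COLOR_RGB2BGR),None,fx=4,fy=4))
d=[x for x in silhouettes(p,'shield_flap')][:2]
for x in d:
  C=cloud(p,x['region']); q=rel(C); print(x['score'],len(C),'x',np.percentile(q[:,0],[5,50,95]),'z',np.percentile(C[:,2],[5,50,95]))
  for a,b in((.056,.07),(.07,.085),(.085,.105)):
    m=(C[:,2]>a)&(C[:,2]<b); print(a,m.sum(),np.median(q[m,0]) if m.any() else 0)
print(state()['ee_pos'],state()['ft_force'])
"
```

```text
blue 113 x [-0.0553 -0.0427 -0.0297] y 0.0025 top 32 [-0.0431  0.0014] zmax 0.097
[(0.61, array([[-0.04511267, -0.00162508]]))]
0.83 282 x [-0.00447335 -0.00181941  0.00057504] z [0.06082998 0.08287113 0.10628324]
0.056 66 -0.0018933664173224965
0.07 90 -0.001737707701616159
0.085 105 -0.0017267637447526268
[0.4933693  0.12984578 0.33833869] [ 0.51369983 -0.23973116 -0.56787412]
```

View pics/s7c.png

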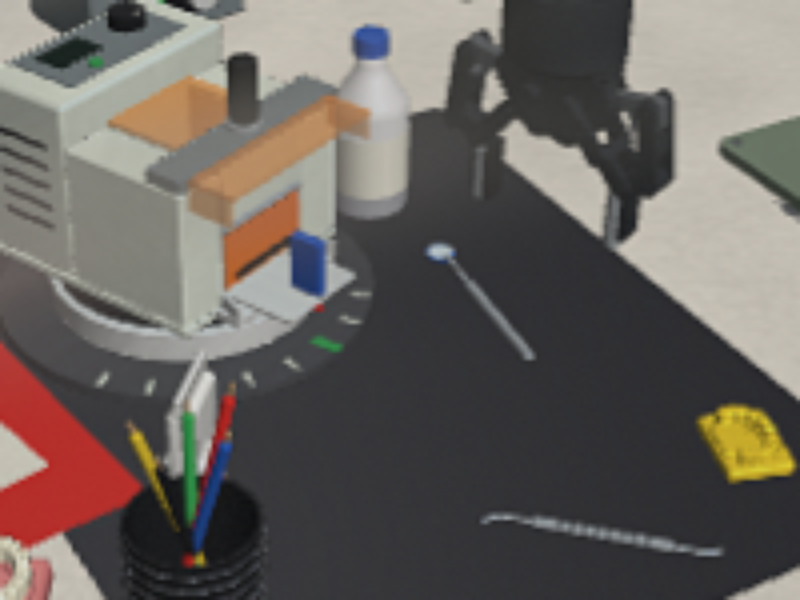

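The flap is shut (crop (262,240)) with only the blue handle outside. Check the pointer against the green mark, at about (320,308) and (327,345), numerically.

```bash
python3 -c "
from h import *
vv,uu=np.mgrid[0:400,0:640]
for n in('scene','top'):
  p=snapshot(n); f=p['frame'].astype(int); r,g,b=f[...,0],f[...,1],f[...,2]
  U=proj(p,[[*(c-.125*u),.01]])[0]; box=(abs(uu-U[0])<25)&(abs(vv-U[1])<20)
  for nm,m in(('g',box&(g>r+40)&(g>b+30)),('r',box&(r>90)&(g<.55*r)&(b<.55*r))):
    if m.any():
      X=w(p,(uu[m].mean(),vv[m].mean()),.012); v=X[:2]-c; print(n,nm,m.sum(),X.round(4),np.hypot(*v).round(4),np.degrees(np.arctan2(v[1],v[0])).round(2))
p=snapshot('top')
for t,z in(('turn_knob',.191),('visor_edge',.157)):
  print(t,[(x['score'],rel(w(p,x['at'],z))) for x in tip_of(p,t)[:1]])
K=(uu>370)&(uu<430)&(vv>140)&(vv<215)&(p['frame'].max(2)<60); C=cloud(p,K); C=C[C[:,2]>.208]; print(len(C),rel(C.mean(0)))
"
```

```text
scene g 16 [ 0.5629 -0.0255  0.012 ] 0.1337 113.89
scene r 38 [ 0.6299 -0.0327  0.012 ] 0.1158 83.63
top g 24 [ 0.5631 -0.0273  0.012 ] 0.1319 114.15
top r 54 [ 0.5952 -0.0932  0.012 ] 0.0587 111.84
turn_knob [(0.8, array([[0.02022727, 0.00565948]]))]
visor_edge [(0.88, array([[-0.04012906, -0.0051959 ]]))]
58 [[ 0.01293944 -0.00081708]]
```

```bash
python3 -c "
from h import *
p=snapshot('scene'); vv,uu=np.mgrid[0:400,0:640]; f=p['frame'].astype(int)
m=(abs(uu-300)<7)&(abs(vv-207)<5)&(f[...,0]>70)&(f[...,1]<.5*f[...,0])&(f[...,2]<.5*f[...,0])
C=cloud(p,m); print(len(C),np.median(C,0))
X=w(p,(uu[m].mean(),vv[m].mean()),np.median(C[:,2])); v=X[:2]-c; print(X,np.hypot(*v),np.degrees(np.arctan2(v[1],v[0])))
"
```

```text
4 [ 0.56556258 -0.03206827  0.03923792]
[ 0.56486694 -0.03334828  0.03923792] 0.12571637848937442 114.54975868672858
```

```bash
python3 -c "
from bench import *
print(close_job())"
```

```text
the job is handed in; nothing more can be done
None
```

The job is handed in; the judge returned no verdict, so the outcome below rests on my own measurements. The unit is at the green stop. The carrier was pushed in with the back of an open finger, as the tool could not be leaned. Its handle measures about 40 mm before the port face, the flap is shut behind the model, and nothing else appeared to have moved.

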